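# Confirm two specimens at the intake station

### The arm

A 7-joint arm with a two-finger parallel gripper is mounted at the origin on a cart in front of the work surface, level with it; the furniture and walls round the work are solid. World frame = base frame: x ahead of the robot, y to its left, z up, the work surface at z = 0. Lengths are in m, angles in rad, forces in N, time in s.
With the tool pointing down it reaches from about 0.425 to 0.925 m from the base axis. Payload 6.8 kg.
Tool frame: the origin (TCP) lies where the fingers leave the gripper's body, on its centre line; the fingertips stand 73 mm ahead of it and the grasp point (between the pads) lies 54 mm ahead of it; z points along the fingers, y is the line along which they close (so a half turn about z gives the same grasp; the last joint's range is limited). The gripper opens to 85 mm and grips with 20 to 120 N. Pads are 22 mm wide; open, the fingers measure 114 mm over their backs; the gripper's body (76 mm by 85 mm) begins 54 mm behind the grasp point. The pads swing forward as they close: fully open they stand 13 mm farther back than shut.
Start: joints at [-1.211, 0.477, 0.022, 1.555, -0.011, 1.109, -0.083], TCP at [0.304, 0.602, 0.304] pointing down, gripper open.
Joint ranges: [-2.96, 2.96], [-0.34, 2.1], [-1.41, 1.46], [0.24, 2.44], [-1.37, 4.51], [0.17, 1.92], [-2.96, 2.96]. Speed limits (rad/s): [2.39, 2.39, 3.14, 3.14, 3.14, 3.14, 3.14].

### API

Orientations are given as a rotation vector (axis times angle).
In Python, from bench import r, optics, order, monitor gives the robot as it stands (r), with the cameras (optics), the job (order) and the readings (monitor).
- The arm moves only by the tool pendant, called as name(argument=value, ...) on one line, values as JSON. Schema: {"type":"object","properties":{"segments":{"type":"object","properties":{"dx":{"type":"array","items":{"type":"number"},"minItems":1,"maxItems":5},"dy":{"type":"array","items":{"type":"number"},"minItems":1,"maxItems":5},"dz":{"type":"array","items":{"type":"number"},"minItems":1,"maxItems":5},"wx":{"type":"array","items":{"type":"number"},"minItems":1,"maxItems":5},"wy":{"type":"array","items":{"type":"number"},"minItems":1,"maxItems":5},"wz":{"type":"array","items":{"type":"number"},"minItems":1,"maxItems":5}},"additionalProperties":false,"required":["dx","dy","dz","wx","wy","wz"]},"jaw":{"type":"number"},"force":{"type":"number"},"only":{"type":"string"},"quiet":{"type":"boolean"},"lines":{"type":"string"}},"required":["segments"],"additionalProperties":false}. segments is an object with one list for each field, all of the same length, 1 to 5, a row being the entries at one place: dx, dy, dz (the shift in m), wx, wy, wz (a rotation vector in rad); each row is the pose to reach, as a shift and turn from the pose commanded when the call began, along the tool's axes at that moment; what a row does not reach only later rows make up. A row lasts 1/10 s, in which the tool goes at most 0.05 m and 0.15 rad, less where a joint would pass 70% of its speed; a pose out of reach is approached as far as the arm can. jaw is the finger opening in m, set as the call begins (left out keeps the last). The fingers move at their own pace and stop on an object; force is the grip in N (left out, the last holds). Time passes only in rows, so rows that do not move let the fingers close. The tool returns the time, the measured TCP pose, the force, the opening and the grip force at its end. only (a regular expression) keeps the lines of the reply that match it, lines (a string "A,B") keeps lines A to B, and quiet returns only ok. Input that does not fit is refused with a message, and nothing moves.
- monitor.get_obs(): the state, without advancing time (a new reading comes with each control period).
- optics.grab_frame(name): name is "scene" or "top"; returns (picture, depth): 400x640x3 uint8, blue, green, red; 400x640 float32, m along the optical axis (not along the pixel's ray), 0 where there is no reading.
- optics.camera_info(name): a dict with "camera_matrix" (3x3 intrinsics, pixels), "k1" (the pictures are not rectified: a ray, as slopes to the right and down, at radius r is drawn at 1 + k1 r^2 times it, then the intrinsics apply), "R" (3x3) and "t" (3): a world point X has camera coordinates R X + t. Camera axes: x right, y down, z forward; pixel columns grow to the right and rows downward; lengths in m; the calibration is good to about 2 mm. A picture is of the moment at which its call begins. camera_info takes no time and is no camera call.
- order.hand_in(): hands the job in; it is judged then, once.
The state is a dict: "clock": time; "joints": joint angles; "qvel": joint speeds; "tau": joint torques, N m; "tcp_pos": TCP position; "orientation": TCP orientation; "contact_force": force on the tool from outside, world axes, zero at the start; "moment": the same for the moment, N m; "grip_width": finger opening in m; "gripper_force": force on a finger pad.
Only numpy, scipy, OpenCV 4.12 (cv2) and the standard library are available. Lean on these libraries where they do the work, as an engineer would, in place of code of your own. Each camera call takes 0.05 s, during which the arm holds its last target. There are 200 camera calls.

### The job

Book in the urgent specimen, then the routine one: with the fingertips, lightly push down the blue confirm key in front of the cup with the red lid until it is fully down and stays there, then do the same with the key in front of the cup with the yellow lid, and withdraw. Leave the key of the white-lidded cup up, and do not touch, move or lift the cups or the other things on the bench.

Things in the scene. Friction and masses are not known exactly. Their poses are not given: they have to be found in the camera images.
- station: specimen intake station, fixed: grey base plate 170 (x) x 290 (y) x 8 mm, white console 56 mm deep and 34 mm high along its front (-x) edge, three bays in a row behind it with walls 22 to 28 mm high. Three blue keys on the console, 90 mm apart, one per bay. Origin: centre of its underside; +x from keys to bays, +y left, z up. Place and yaw vary.
- key_left_top (a point): Left confirm key: blue square cap 36 x 36 mm at the front (-x side) of the station, in front of the left bay. The point is the centre of the cap's upper face, about 47.5 mm above the worktop when up and 39.5 mm when down; the black frame round it lies 35.5 mm up. z of the point is up, x runs from the key towards its bay.
- key_middle_top (a point): Middle confirm key: blue square cap 36 x 36 mm at the front (-x side) of the station, in front of the middle bay. The point is the centre of the cap's upper face, about 47.5 mm above the worktop when up and 39.5 mm when down; the black frame round it lies 35.5 mm up. z of the point is up, x runs from the key towards its bay.
- key_right_top (a point): Right confirm key: blue square cap 36 x 36 mm at the front (-x side) of the station, in front of the right bay. The point is the centre of the cap's upper face, about 47.5 mm above the worktop when up and 39.5 mm when down; the black frame round it lies 35.5 mm up. z of the point is up, x runs from the key towards its bay.
- key_left (a joint): travel of the left key in m: 0 up, 0.008 fully down on its stop. It takes about 3 to 4 N to push down, stays where it is left; its rubber-mounted cap gives 1 mm per 4 N besides.
- key_middle (a joint): travel of the middle key in m: 0 up, 0.008 fully down on its stop. It takes about 3 to 4 N to push down, stays where it is left; its rubber-mounted cap gives 1 mm per 4 N besides.
- key_right (a joint): travel of the right key in m: 0 up, 0.008 fully down on its stop. It takes about 3 to 4 N to push down, stays where it is left; its rubber-mounted cap gives 1 mm per 4 N besides.
- bay_left (a point): centre of the left bay's floor, 8 mm above the worktop and 97 mm behind (station +x) the centre of its key; a blue stripe runs from the key to the bay
- bay_middle (a point): centre of the middle bay's floor, 8 mm above the worktop and 97 mm behind (station +x) the centre of its key; a blue stripe runs from the key to the bay
- bay_right (a point): centre of the right bay's floor, 8 mm above the worktop and 97 mm behind (station +x) the centre of its key; a blue stripe runs from the key to the bay
- cup_red: specimen cup with a red screw lid, 53 mm across, 62 mm tall, standing loose in one of the three bays (which one varies). Origin: centre of its underside, z up.
- cup_yellow: specimen cup with a yellow screw lid, 53 mm across, 62 mm tall, standing loose in one of the three bays (which one varies). Origin: centre of its underside, z up.
- cup_white: specimen cup with a white screw lid, 53 mm across, 62 mm tall, standing loose in one of the three bays (which one varies). Origin: centre of its underside, z up.
- dropper_bottle: small brown dropper bottle with a white cap, 26 mm across, 58 mm tall, standing loose to the left of the station; origin: centre of its underside
- bench_timer: white bench timer, 58 x 62 x 15 mm, lying loose to the right of the station; origin: centre of its underside

How it is judged:
On the way, in this order (a step that is already met when the one before it is completed fails the run):
1. the key in front of the red-lidded cup is pushed down by the fingers, the two other keys still up (contact force between the fingers and station above 0.2 N and ((horizontal distance between cup_red and bay_left below 0.03 m and value of joint key_left above 0.006 m and value of joint each of key_middle, key_right below 0.002 m) or (horizontal distance between cup_red and bay_middle below 0.03 m and value of joint key_middle above 0.006 m and value of joint each of key_left, key_right below 0.002 m) or (horizontal distance between cup_red and bay_right below 0.03 m and value of joint key_right above 0.006 m and value of joint each of key_left, key_middle below 0.002 m))), for 0.05 s.
2. the key in front of the yellow-lidded cup is pushed down by the fingers as well, the white cup's key still up (contact force between the fingers and station above 0.2 N and ((horizontal distance between cup_red and bay_left below 0.03 m and horizontal distance between cup_yellow and bay_middle below 0.03 m and value of joint each of key_left, key_middle above 0.006 m and value of joint key_right below 0.002 m) or (horizontal distance between cup_red and bay_left below 0.03 m and horizontal distance between cup_yellow and bay_right below 0.03 m and value of joint each of key_left, key_right above 0.006 m and value of joint key_middle below 0.002 m) or (horizontal distance between cup_red and bay_middle below 0.03 m and horizontal distance between cup_yellow and bay_left below 0.03 m and value of joint each of key_middle, key_left above 0.006 m and value of joint key_right below 0.002 m) or (horizontal distance between cup_red and bay_middle below 0.03 m and horizontal distance between cup_yellow and bay_right below 0.03 m and value of joint each of key_middle, key_right above 0.006 m and value of joint key_left below 0.002 m) or (horizontal distance between cup_red and bay_right below 0.03 m and horizontal distance between cup_yellow and bay_left below 0.03 m and value of joint each of key_right, key_left above 0.006 m and value of joint key_middle below 0.002 m) or (horizontal distance between cup_red and bay_right below 0.03 m and horizontal distance between cup_yellow and bay_middle below 0.03 m and value of joint each of key_right, key_middle above 0.006 m and value of joint key_left below 0.002 m))), for 0.05 s.
At the end, for the whole second after the job is handed in: The keys in front of the red- and the yellow-lidded cup are down (at least 6 of their 8 mm), the key in front of the white-lidded cup is up (less than 2 mm down), and the three cups, the dropper bottle and the timer are within 10 mm of where they stood (((horizontal distance between cup_red and bay_left below 0.03 m and horizontal distance between cup_yellow and bay_middle below 0.03 m and horizontal distance between cup_white and bay_right below 0.03 m and value of joint each of key_left, key_middle above 0.006 m and value of joint key_right below 0.002 m) or (horizontal distance between cup_red and bay_left below 0.03 m and horizontal distance between cup_yellow and bay_right below 0.03 m and horizontal distance between cup_white and bay_middle below 0.03 m and value of joint each of key_left, key_right above 0.006 m and value of joint key_middle below 0.002 m) or (horizontal distance between cup_red and bay_middle below 0.03 m and horizontal distance between cup_yellow and bay_left below 0.03 m and horizontal distance between cup_white and bay_right below 0.03 m and value of joint each of key_middle, key_left above 0.006 m and value of joint key_right below 0.002 m) or (horizontal distance between cup_red and bay_middle below 0.03 m and horizontal distance between cup_yellow and bay_right below 0.03 m and horizontal distance between cup_white and bay_left below 0.03 m and value of joint each of key_middle, key_right above 0.006 m and value of joint key_left below 0.002 m) or (horizontal distance between cup_red and bay_right below 0.03 m and horizontal distance between cup_yellow and bay_left below 0.03 m and horizontal distance between cup_white and bay_middle below 0.03 m and value of joint each of key_right, key_left above 0.006 m and value of joint key_middle below 0.002 m) or (horizontal distance between cup_red and bay_right below 0.03 m and horizontal distance between cup_yellow and bay_middle below 0.03 m and horizontal distance between cup_white and bay_left below 0.03 m and value of joint each of key_right, key_middle above 0.006 m and value of joint key_left below 0.002 m)) and distance of each of cup_red, cup_yellow, cup_white, dropper_bottle, bench_timer from where it was at the start of the episode below 0.01 m); the robot touches nothing.
It fails at once if the key in front of the white-lidded cup is pushed down 2 mm or more ((horizontal distance between cup_white and bay_left below 0.03 m and value of joint key_left above 0.002 m) or (horizontal distance between cup_white and bay_middle below 0.03 m and value of joint key_middle above 0.002 m) or (horizontal distance between cup_white and bay_right below 0.03 m and value of joint key_right above 0.002 m)).
It fails at once if the fingers press on the station with more than 25 N (contact force between the fingers and station above 25 N).
It fails at once if a cup, the dropper bottle or the timer is touched with more than 0.5 N (contact force between any of the fingers, the arm and cup_red above 0.5 N or contact force between any of the fingers, the arm and cup_yellow above 0.5 N or contact force between any of the fingers, the arm and cup_white above 0.5 N or contact force between any of the fingers, the arm and dropper_bottle above 0.5 N or contact force between any of the fingers, the arm and bench_timer above 0.5 N).
It fails at once if a cup, the dropper bottle or the timer is moved or lifted by more than 10 mm (distance of any of cup_red, cup_yellow, cup_white, dropper_bottle, bench_timer from where it was at the start of the episode above 0.01 m).
It also fails if it takes over 35 s, if anything falls off the work surface, if the arm or the gripper's body presses on something with over 40 N, if the wrist force passes 120 N, or if a joint passes its speed limit or range.

## Working session

There is one attempt and no reset: what is moved stays moved. The work goes in short steps, Python scripts to look and compute and a tool call to move; the robot and the scene stay as the last step left them, time stands still between calls to the robot, and variables do not carry over. Pictures are saved under pics/ and viewed, at most 10 in all, crops included, and the job is handed in when it is done.

```bash
ls; mkdir -p pics
```

Run:
```python
from bench import r, optics, order, monitor
import cv2
o=monitor.get_obs();print({k:o[k] for k in("clock","tcp_pos","orientation","contact_force","grip_width")})
for n in("scene","top"):
    p,d=optics.grab_frame(n);cv2.imwrite(f"pics/{n}0.png",p);c=optics.camera_info(n);print(n,c)
```

```text
bench.py
pics
{'clock': 0.0, 'tcp_pos': array([0.30416812, 0.6020548 , 0.30290795]), 'orientation': array([-7.28045989e-01, -3.05577738e+00,  2.91964592e-03]), 'contact_force': array([0.13411492, 1.27859184, 0.54533974]), 'grip_width': 0.08543107924783533}
scene {'camera_matrix': array([[474.57452198,   0.        , 321.6322043 ],
       [  0.        , 474.57452198, 207.1778873 ],
       [  0.        ,   0.        ,   1.        ]]), 'k1': -0.05497531483076529, 'R': array([[ 0.89374   , -0.44832164,  0.01537905],
       [-0.17801295, -0.38592447, -0.90519263],
       [ 0.4117526 ,  0.80626919, -0.42472319]]), 't': array([-0.46768287,  0.1432891 ,  1.15641609])}
top {'camera_matrix': array([[412.70228345,   0.        , 320.3732399 ],
       [  0.        , 412.70228345, 199.93095033],
       [  0.        ,   0.        ,   1.        ]]), 'k1': -0.05836832789748967, 'R': array([[-0.04115985, -0.9991506 , -0.0019837 ],
       [-0.97882764,  0.04072091, -0.20059475],
       [ 0.20050514, -0.00631475, -0.9796723 ]]), 't': array([0.03934441, 0.57173227, 0.91692972])}
```

View pics/top0.png

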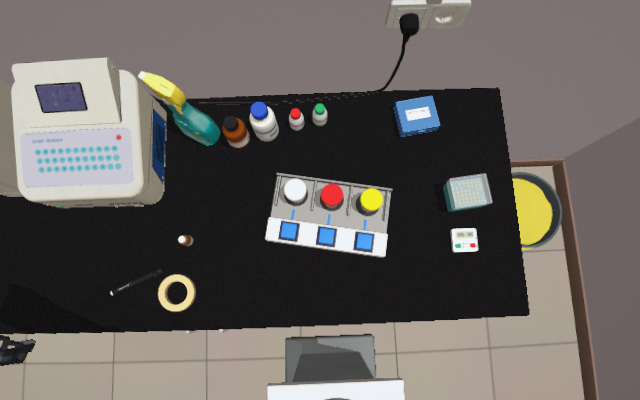

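View pics/scene0.png

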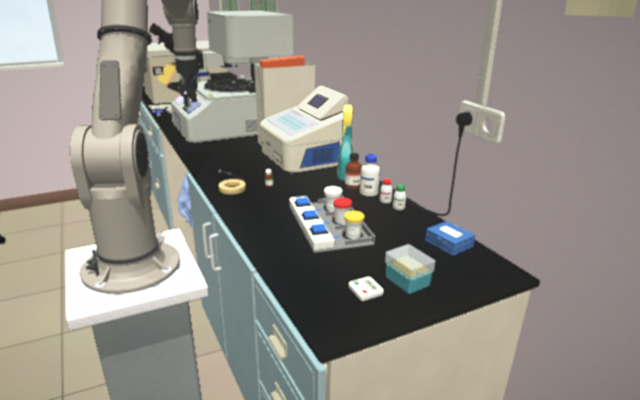

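Left to right the bays hold the white (295,190), red (332,196) and yellow (371,201) cups. Their keys are at (289,231), (326,236) and (364,241), so I press the middle key first and then the right one.

Create h.py:
```python
from bench import r, optics, order, monitor
import cv2,numpy as np
from scipy.spatial.transform import Rotation as Ro
def ray(n,px):
    c=optics.camera_info(n);K=c["camera_matrix"]
    u=cv2.undistortPoints(np.array([[px]],float),K,np.array([c["k1"],0,0,0,0.]))[0,0]
    return -c["R"].T@c["t"], c["R"].T@np.array([u[0],u[1],1])
def plane(n,px,z):
    o,d=ray(n,px);return o+d*(z-o[2])/d[2]
def keys(n,p,roi):
    x0,x1,y0,y1=roi
    h=cv2.cvtColor(p,cv2.COLOR_BGR2HSV);m=cv2.inRange(h,(98,150,120),(118,255,255))
    k=np.zeros_like(m);k[y0:y1,x0:x1]=m[y0:y1,x0:x1]
    k=cv2.morphologyEx(k,cv2.MORPH_OPEN,np.ones((3,3)))
    N,_,s,c=cv2.connectedComponentsWithStats(k)
    return sorted([(tuple(c[i].round(1)),s[i,4]) for i in range(1,N) if s[i,4]>30])
def togo(target):
    "shift in tool axes for TCP -> target"
    o=monitor.get_obs();return Ro.from_rotvec(o["orientation"]).inv().apply(np.array(target)-o["tcp_pos"])
```

Run:
```python
from h import *
p=cv2.imread("pics/top0.png");q=cv2.imread("pics/scene0.png")
k=keys("top",p,(260,395,215,260));P=[plane("top",a,.0475) for a,_ in k]
for a,b in zip(k,P):print(a,b.round(4))
k2=keys("scene",q,(285,335,190,240))
for a in k2:print(a,plane("scene",a[0],.0465).round(4))
print("spacing",np.linalg.norm(np.diff(P,axis=0),axis=1))
v=P[0]-P[2];yaw=np.arctan2(v[1],v[0])-np.pi/2;print("yaw",yaw)
R=Ro.from_rotvec(monitor.get_obs()["orientation"]).as_matrix();print(R.round(3))
for j in(1,2):print(togo(P[j]+[0,0,.1]).round(4))
```

```text
((np.float64(288.4), np.float64(230.3)), np.int32(236)) [0.5052 0.0938 0.0475]
((np.float64(326.1), np.float64(235.8)), np.int32(239)) [0.4886 0.0057 0.0475]
((np.float64(363.9), np.float64(241.0)), np.int32(242)) [ 0.4726 -0.0822  0.0475]
((np.float64(301.8), np.float64(201.4)), np.int32(58)) [0.4959 0.0778 0.0465]
((np.float64(309.4), np.float64(214.1)), np.int32(68)) [ 0.4796 -0.0092  0.0465]
((np.float64(318.0), np.float64(228.3)), np.int32(84)) [ 0.4637 -0.0959  0.0465]
spacing [0.08967302 0.08938204]
yaw -0.18290784083148814
[[-0.893  0.451 -0.001]
 [ 0.451  0.893 -0.001]
 [-0.    -0.002 -1.   ]]
[-0.4335 -0.4489  0.1563]
[-0.4589 -0.5346  0.1565]
```

pendant(segments={"dx":[-0.034, -0.068, -0.102, -0.136, -0.17], "dy":[-0.036, -0.072, -0.108, -0.144, -0.18], "dz":[0, 0, 0, 0, 0], "wx":[0, 0, 0, 0, 0], "wy":[0, 0, 0, 0, 0], "wz":[0, 0, 0, 0, 0]}, jaw=0)

```text
clock: 0.6
tcp_pos: [0.3751, 0.363, 0.3036]
orientation: [-0.728, -3.056, 0.001]
contact_force: [1.0, -0.3, 1.4]
grip_width: 0.0124
gripper_force: 0.0
```

pendant(segments={"dx":[-0.034, -0.068, -0.102, -0.136, -0.17], "dy":[-0.036, -0.072, -0.108, -0.144, -0.18], "dz":[0, 0, 0, 0, 0], "wx":[0, 0, 0, 0, 0], "wy":[0, 0, 0, 0, 0], "wz":[0, 0, 0, 0, 0]})

```text
clock: 1.1
tcp_pos: [0.4455, 0.1258, 0.3039]
orientation: [-0.728, -3.056, -0.0]
contact_force: [0.9, -0.3, 0.5]
grip_width: 0.0002
gripper_force: 0.0
```

pendant(segments={"dx":[-0.03, -0.06, -0.09, -0.09, -0.09], "dy":[-0.03, -0.06, -0.09, -0.09, -0.09], "dz":[0, 0, 0, 0, 0], "wx":[0, 0, 0, 0, 0], "wy":[0, 0, 0, 0, 0], "wz":[-0.1, -0.2, -0.284, -0.284, -0.284]})

```text
clock: 1.6
tcp_pos: [0.4851, 0.0061, 0.3036]
orientation: [-0.294, -3.127, 0.0]
contact_force: [-0.1, 0.5, 0.1]
grip_width: -0.0003
gripper_force: 0.0
```

Run:
```python
from h import *
print(togo([.4886,.0057,.1475]).round(4)); o=monitor.get_obs();print(Ro.from_rotvec(o["orientation"]).as_matrix().round(3),o["contact_force"],o["clock"])
```

```text
[-0.0036  0.0003  0.1561]
[[-0.983  0.186 -0.001]
 [ 0.186  0.983  0.   ]
 [ 0.001 -0.    -1.   ]] [-0.14070935  0.48027545  0.11156315] 1.6
```

pendant(segments={"dx":[-0.003, -0.003, -0.003, -0.003, -0.003], "dy":[0, 0, 0, 0, 0], "dz":[0.04, 0.08, 0.12, 0.14, 0.15], "wx":[0, 0, 0, 0, 0], "wy":[0, 0, 0, 0, 0], "wz":[0, 0, 0, 0, 0]})

```text
clock: 2.1
tcp_pos: [0.4867, 0.0081, 0.1517]
orientation: [-0.285, -3.125, 0.001]
contact_force: [0.9, -1.3, 0.1]
grip_width: -0.0001
gripper_force: 0.0
```

pendant(segments={"dx":[0, 0, 0, 0], "dy":[0, 0, 0, 0], "dz":[0.005, 0.01, 0.015, 0.015], "wx":[0, 0, 0, 0], "wy":[0, 0, 0, 0], "wz":[0, 0, 0, 0]})

```text
clock: 2.5
tcp_pos: [0.4884, 0.0066, 0.1391]
orientation: [0.288, 3.128, 0.001]
contact_force: [0.3, 0.2, 1.3]
grip_width: -0.0004
gripper_force: 0.0
```

Run:
```python
from h import *
o=monitor.get_obs();print(o["tcp_pos"],o["contact_force"])
p,d=optics.grab_frame("scene");cv2.imwrite("pics/a.png",cv2.resize(p[150:270,240:400],None,fx=5,fy=5))
```

```text
[0.48838139 0.00656196 0.13908522] [0.2538402  0.15051177 1.27765867]
```

View pics/a.png

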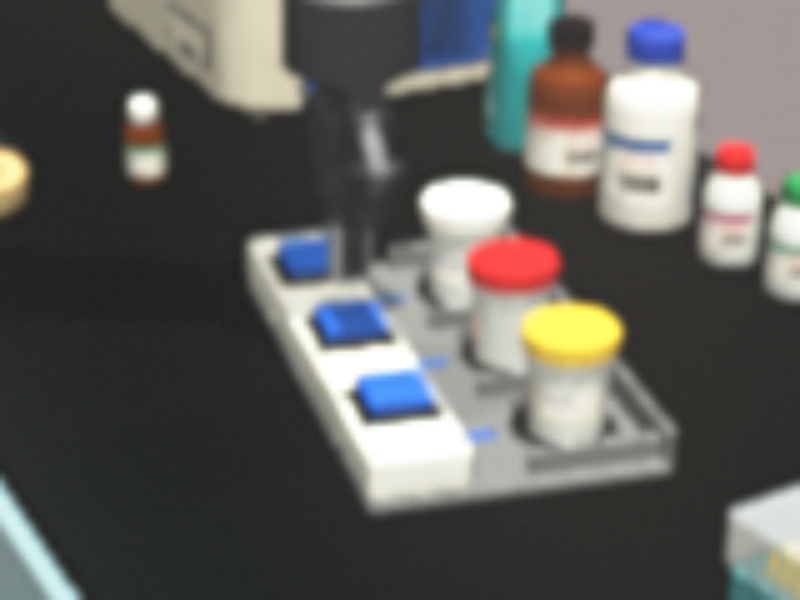

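The tip at crop (350,275) hangs about 19 mm above the middle key at (352,320), as expected. Now I press gently.

pendant(segments={"dx":[0, 0, 0, 0, 0], "dy":[0, 0, 0, 0, 0], "dz":[0.006, 0.011, 0.015, 0.018, 0.018], "wx":[0, 0, 0, 0, 0], "wy":[0, 0, 0, 0, 0], "wz":[0, 0, 0, 0, 0]})

```text
clock: 3.05
tcp_pos: [0.488, 0.0063, 0.1204]
orientation: [-0.289, -3.128, 0.0]
contact_force: [-0.8, 0.1, 0.3]
grip_width: 0.0001
gripper_force: 0.0
```

pendant(segments={"dx":[0, 0, 0, 0], "dy":[0, 0, 0, 0], "dz":[0.002, 0.004, 0.006, 0.006], "wx":[0, 0, 0, 0], "wy":[0, 0, 0, 0], "wz":[0, 0, 0, 0]})

```text
clock: 3.45
tcp_pos: [0.4882, 0.0063, 0.1148]
orientation: [0.288, 3.128, 0.0]
contact_force: [-0.8, -0.9, 2.7]
grip_width: -0.0
gripper_force: 1.1
```

pendant(segments={"dx":[0, 0, 0, 0, 0], "dy":[0, 0, 0, 0, 0], "dz":[0.001, 0.002, 0.003, 0.003, 0.003], "wx":[0, 0, 0, 0, 0], "wy":[0, 0, 0, 0, 0], "wz":[0, 0, 0, 0, 0]})

```text
clock: 3.95
tcp_pos: [0.4882, 0.0064, 0.1119]
orientation: [0.288, 3.128, 0.0]
contact_force: [0.0, -0.0, 2.7]
grip_width: -0.0002
gripper_force: 1.4
```

pendant(segments={"dx":[0, 0, 0], "dy":[0, 0, 0], "dz":[0.001, 0.001, 0.001], "wx":[0, 0, 0], "wy":[0, 0, 0], "wz":[0, 0, 0]})

```text
clock: 4.25
tcp_pos: [0.4883, 0.0064, 0.111]
orientation: [0.288, 3.128, 0.0]
contact_force: [-1.3, -0.4, 5.0]
grip_width: 0.0002
gripper_force: 2.4
```

pendant(segments={"dx":[0, 0, 0], "dy":[0, 0, 0], "dz":[0.001, 0.001, 0.001], "wx":[0, 0, 0], "wy":[0, 0, 0], "wz":[0, 0, 0]})

```text
clock: 4.55
tcp_pos: [0.4882, 0.0064, 0.1102]
orientation: [0.288, 3.128, 0.0]
contact_force: [-2.0, -0.1, 7.5]
grip_width: 0.0003
gripper_force: 4.0
```

The force is 7.5 N and rising about 3 N per mm, so the key is on its stop. I lift off and check.

pendant(segments={"dx":[0, 0, 0, 0], "dy":[0, 0, 0, 0], "dz":[-0.01, -0.03, -0.05, -0.05], "wx":[0, 0, 0, 0], "wy":[0, 0, 0, 0], "wz":[0, 0, 0, 0]})

```text
clock: 4.95
tcp_pos: [0.4896, 0.0066, 0.1622]
orientation: [0.288, 3.124, 0.002]
contact_force: [0.2, 0.1, -0.5]
grip_width: 0.0003
gripper_force: 0.0
```

Run:
```python
from h import *
print(togo([.4726,-.0822,.1391]).round(4))
p,d=optics.grab_frame("scene");cv2.imwrite("pics/b.png",cv2.resize(p[150:270,240:400],None,fx=5,fy=5))
```

```text
[ 0.0006 -0.0905  0.0229]
```

View pics/b.png

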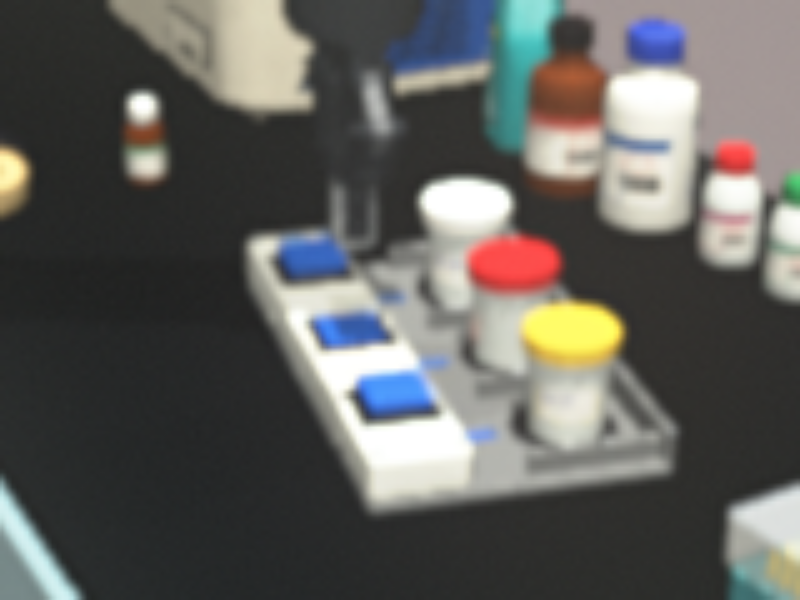

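The middle key at crop (350,330) is now visibly lower and its sides are hidden. The left key (312,257) and right key (395,393) are still up. Next is the right key.

pendant(segments={"dx":[0, 0, 0, 0, 0], "dy":[-0.03, -0.06, -0.09, -0.09, -0.09], "dz":[0, 0, 0, 0, 0], "wx":[0, 0, 0, 0, 0], "wy":[0, 0, 0, 0, 0], "wz":[0, 0, 0, 0, 0]})

```text
clock: 5.5
tcp_pos: [0.4712, -0.0825, 0.1593]
orientation: [-0.291, -3.127, 0.0]
contact_force: [-0.6, 0.3, 0.0]
grip_width: -0.0
gripper_force: 0.0
```

pendant(segments={"dx":[0, 0, 0, 0, 0], "dy":[0, 0, 0, 0, 0], "dz":[0.01, 0.02, 0.03, 0.036, 0.036], "wx":[0, 0, 0, 0, 0], "wy":[0, 0, 0, 0, 0], "wz":[0, 0, 0, 0, 0]})

```text
clock: 6.0
tcp_pos: [0.4711, -0.0817, 0.1226]
orientation: [-0.287, -3.126, 0.0]
contact_force: [0.4, -0.2, -0.3]
grip_width: 0.0001
gripper_force: 0.0
```

pendant(segments={"dx":[0, 0, 0, 0, 0], "dy":[0, 0, 0, 0, 0], "dz":[0.002, 0.004, 0.006, 0.008, 0.01], "wx":[0, 0, 0, 0, 0], "wy":[0, 0, 0, 0, 0], "wz":[0, 0, 0, 0, 0]})

```text
clock: 6.5
tcp_pos: [0.472, -0.0821, 0.1141]
orientation: [0.288, 3.128, 0.0]
contact_force: [-0.8, -0.9, 3.0]
grip_width: 0.0002
gripper_force: 1.6
```

pendant(segments={"dx":[0, 0, 0], "dy":[0, 0, 0], "dz":[0.001, 0.001, 0.001], "wx":[0, 0, 0], "wy":[0, 0, 0], "wz":[0, 0, 0]})

```text
clock: 6.8
tcp_pos: [0.472, -0.0821, 0.113]
orientation: [0.288, 3.128, 0.0]
contact_force: [0.2, 0.4, 2.5]
grip_width: -0.0001
gripper_force: 1.2
```

pendant(segments={"dx":[0, 0, 0], "dy":[0, 0, 0], "dz":[0.001, 0.001, 0.001], "wx":[0, 0, 0], "wy":[0, 0, 0], "wz":[0, 0, 0]})

```text
clock: 7.1
tcp_pos: [0.472, -0.0821, 0.112]
orientation: [0.288, 3.128, 0.0]
contact_force: [1.2, -1.1, 3.5]
grip_width: 0.0004
gripper_force: 1.5
```

pendant(segments={"dx":[0, 0, 0], "dy":[0, 0, 0], "dz":[0.001, 0.001, 0.001], "wx":[0, 0, 0], "wy":[0, 0, 0], "wz":[0, 0, 0]})

```text
clock: 7.4
tcp_pos: [0.472, -0.0821, 0.111]
orientation: [0.288, 3.128, 0.0]
contact_force: [0.8, -0.4, 4.5]
grip_width: 0.0001
gripper_force: 2.3
```

pendant(segments={"dx":[0, 0, 0], "dy":[0, 0, 0], "dz":[0.001, 0.001, 0.001], "wx":[0, 0, 0], "wy":[0, 0, 0], "wz":[0, 0, 0]})

```text
clock: 7.7
tcp_pos: [0.472, -0.0821, 0.1102]
orientation: [0.288, 3.128, 0.0]
contact_force: [0.7, 0.4, 8.2]
grip_width: -0.0003
gripper_force: 3.9
```

It's at the stop with 8 N, so I withdraw and check.

pendant(segments={"dx":[0, 0, 0, 0, 0], "dy":[0, 0, 0, 0, 0], "dz":[-0.01, -0.05, -0.09, -0.13, -0.15], "wx":[0, 0, 0, 0, 0], "wy":[0, 0, 0, 0, 0], "wz":[0, 0, 0, 0, 0]})

```text
clock: 8.2
tcp_pos: [0.4719, -0.0824, 0.263]
orientation: [0.289, 3.126, 0.001]
contact_force: [0.6, 0.3, -0.7]
grip_width: 0.0002
gripper_force: 0.0
```

pendant(segments={"dx":[0, 0, 0], "dy":[0, 0, 0], "dz":[0, 0, 0], "wx":[0, 0, 0], "wy":[0, 0, 0], "wz":[0, 0, 0]})

```text
clock: 8.5
tcp_pos: [0.4706, -0.0819, 0.2586]
orientation: [-0.288, -3.125, 0.0]
contact_force: [-0.7, -0.3, 0.2]
grip_width: -0.0
gripper_force: 0.0
```

Run:
```python
from h import *
p,d=optics.grab_frame("scene");cv2.imwrite("pics/c.png",cv2.resize(p[150:270,240:400],None,fx=5,fy=5))
print(keys("scene",p,(285,335,190,240)))
```

```text
[((np.float64(301.7), np.float64(201.4)), np.int32(54)), ((np.float64(309.6), np.float64(215.8)), np.int32(49)), ((np.float64(318.3), np.float64(230.1)), np.int32(74))]
```

View pics/c.png

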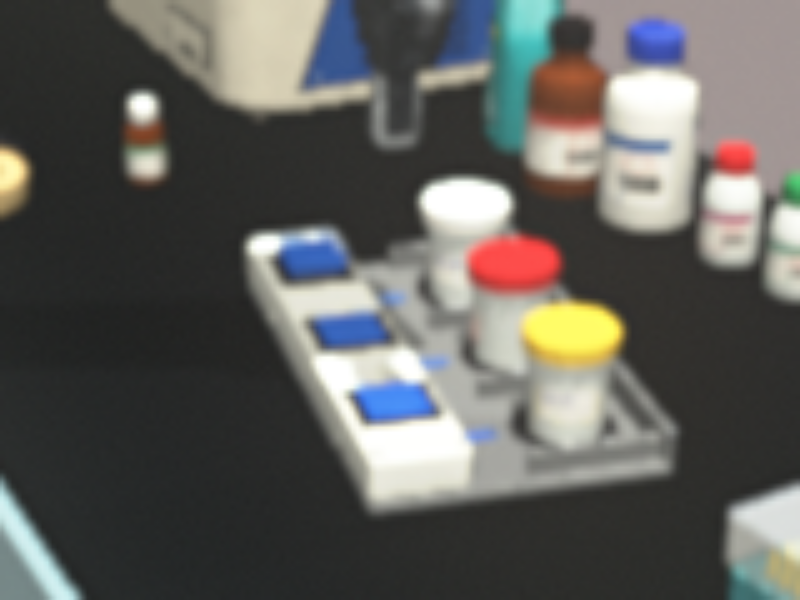

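The middle (350,330) and right (395,402) keys are down, the left key (312,258) is up, and nothing has shifted. The arm is clear.

```bash
python3 -c "
from bench import r, optics, order, monitor
print(order.hand_in())"
```

```text
the job is handed in; nothing more can be done
None
```

I pressed the red-lidded cup's key (middle) and then the yellow-lidded cup's key (right) fully down at about 8 N each; the white-lidded cup's key stayed up, the last picture shows the cups and bottle unmoved (the timer was out of frame, but the arm never went near it), and the job is handed in, though no verdict came back.

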